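# Open the lockout padlock and hold it out

## Robot

A 6-joint arm with a two-finger parallel gripper is mounted at the origin on a cart in front of the work surface, level with it; the furniture and walls round the work are solid. World frame = base frame: x ahead of the robot, y to its left, z up, the work surface at z = 0. Lengths are in mm, angles in rad, forces in N, time in s.
With the tool pointing down it reaches from about 350 to 725 mm from the base axis. Payload 4.3 kg.
Tool frame: the origin (TCP) lies midway between the tips of the shut fingers; the grasp point (between the pads) lies 19 mm behind it (grasp_offset is the distance from the TCP to the grasp point, in mm); z points along the fingers, y is the line along which they close (so a half turn about z gives the same grasp; the last joint's range is limited). The gripper opens to 85 mm and grips with 20 to 120 N. Pads are 22 mm wide; open, the fingers measure 114 mm over their backs; the gripper's body (76 mm by 85 mm) begins 54 mm behind the grasp point. The pads swing forward as they close: fully open they stand 13 mm farther back than shut.
Start: joints at [1.202, 0.377, 0.081, 1.274, 0, 1.46], TCP at [147.16, 555.887, 231.329] pointing down, gripper open.
Joint ranges: [-2.72, 2.72], [-0.84, 1.66], [-1.02, 1.22], [-1.77, 2.12], [-1.37, 1.28], [-3.14, 3.14]. Speed limits (rad/s): [2.57, 2.57, 3.14, 3.14, 3.14, 3.14].

## Interface

Orientations are given as a rotation vector (axis times angle).
In Python, from plant import get_state, camera, job_done, grasp_offset gives the robot as it stands.
- The arm moves only by the tool send_rows, never from a script. Its argument "rows" is a list of rows, each a list of 2 entries, a list of its own where there are three numbers: the shift along the tool's x, y, z scaled (see below), then the turn, a rotation vector about the tool's x, y, z scaled (see below). A call has 1 to 5 rows; each row shifts and turns the commanded pose from where the row before left it, along the tool's axes as they then stand; what a row does not reach is not made up. The controller multiplies each number of a shift by 0.2 m and each number of a turn by pi rad. A row lasts 1/10 s, in which the tool goes at most 50 mm and 8.59 degrees, less where a joint would pass 70% of its speed; a pose out of reach is approached as far as the arm can. A call with a number of a shift or a turn outside -1 to 1 is refused whole. A call with a gripper value outside its range is refused whole. "hand" is the opening, from -1 (shut) to 1 (fully open), set as the call begins (left out, the last holds). The fingers move at their own pace and stop on an object; "squeeze" is the grip in N (left out, the last holds). Time passes only in rows, so rows that do not move let the fingers close. It gives the time, the measured TCP pose, the force, the opening and the grip force at its end, in the units of the state.
- get_state(): the state, without advancing time (a new reading comes with each control period).
- camera(name): name is "scene" or "top" or "wrist"; returns a dict with "img" (400x640x3 uint8, blue, green, red), "fx", "fy", "cx", "cy" (pixels), "extrinsics" (4x4, takes a point from camera to world coordinates); the wrist camera has in their place "tool_from_camera" (4x4, takes a point from camera to tool coordinates, whose origin is the TCP and whose axes are the flange's). Camera axes: x right, y down, z forward; pixel columns grow to the right and rows downward; lengths in mm; the calibration is good to about 2 mm. A picture is of the moment at which its call begins: read the wrist's pose just before it. There is no depth.
- job_done(): hands the job in; it is judged then, once.
The state is a dict: "t": time; "joint_pos": joint angles; "joint_vel": joint speeds; "joint_torque": joint torques, N m; "eef_pos": TCP position; "orientation": TCP orientation; "ft_force": force on the tool from outside, world axes, zero at the start; "wrist_torque": the same for the moment, N m; "finger_gap": finger opening in mm; "finger_force": force on a finger pad.
Only numpy, scipy, OpenCV 4.12 (cv2) and the standard library are available. Lean on these libraries where they do the work, as an engineer would, in place of code of your own. Each camera call takes 0.05 s, during which the arm holds its last target. There are 200 camera calls.

## Task

A red combination padlock lies in its yellow holder on the bench, locked. Turn its black dial until the dial's white mark stands at the white mark on the lock body and you feel it click into its notch, then pull the steel shackle fully out while the lock stays in the holder. Finally lift the open lock out of the holder and finish while still holding it, level with the dial up and still, over the holder and about 15 cm above the bench, so that a colleague can see it is open; leave the other things on the bench where they are.

Things in the scene. Friction and masses are not known exactly. Their poses are not given: they have to be found in the camera images.
- lock_center (a point): Centre (half-way up) of the loose padlock's red body, lying on its back: 64 mm along its x, 54 mm wide (y), 34 mm high (z up); 0.3 to 0.5 kg in all. Shackle out of the -x face, dial on top. The flat sides facing ±y can be gripped over the middle 40 mm of their length, from 3 mm above the underside upward; the dial's bar rises 45 mm above this point.
- lock: The same padlock: origin at the centre of its underside (17 mm below lock_center), same axes. At the start the underside is 14 mm above the bench, resting on the holder; lifting it straight up frees it.
- dial_grip (a point): Centre of the dial's grip bar, on the dial's axis, 34 mm above the lock's centre. The bar is black, 40 mm long along the dial's own x, 12 mm wide (y), 22 mm high, on a round black flange 46 mm across whose top is 11 mm below this point. The bar's -x end carries the white mark. These axes turn with the dial.
- dial (a joint): Dial angle, rad, counter-clockwise from above positive: 0 = its white mark at the white mark on the body (toward the shackle, lock's -x): the notch, good within 0.1 rad. Starts at 1.3 to 2.6: turn it clockwise, in two or more grasps. Stops at ±2.9. Light (0.02 N m); a false click near 1.0; from 0.5 resistance rises to some 0.1 N m, below 0.2 it snaps into the notch. Stays where left.
- shackle_grip (a point): Point midway between the two straight legs of the U-shaped steel shackle, at the height of their axes (31 mm above the bench at the start), 64 mm from the lock's centre along its -x when shut. Round bar 8 mm thick, legs along the lock's x, 42 mm wide over the outside, 26 mm inside; the bow ends 29 mm farther out. Only the bench lies below, from 26 mm inward of this point outward.
- shackle (a joint): How far the shackle is pulled out along the lock's -x, in m: 0 shut, 0.022 fully open (stop). It moves only while the dial is in its notch, otherwise it is blocked within 2 mm. Needs about 3 N to slide, has no spring and stays where it is left. While it is out, the dial cannot be turned away.
- holder_top (a point): Centre of the upper face of the yellow holder's base, fixed to the bench: 76 mm (x) by 82 mm (y), 14 mm high. Lips 10 mm high stand round the lock with 1 mm clearance, at its ends and at the corners of its sides, so that it cannot turn or be pulled along. Axes parallel to the lock's at the start.
- holder: The same holder, origin at the centre of its underside, on the bench.
- wipes_small: White and green wipes box, 114x106x103 mm, origin at the centre of its underside. Leave alone.
- tally_counter: Grey hand tally counter with a red lever, 60x94x50 mm, origin at the centre of its underside. Leave alone.
- forceps: Steel forceps lying flat, 15x122x10 mm, origin at the centre of its underside. Leave alone.
- marker_black: White marker pen with a black cap, 12x138x14 mm, lying flat, origin at the centre of its underside. Leave alone.
- bottle_dark: Small bottle with a black cap, 50x51x106 mm, origin at the centre of its underside. Leave alone.

How it is judged (in metres and radians):
On the way, in this order (a step that is already met when the one before it is completed fails the run):
1. the dial stands in its notch (within 0.1 rad of the mark) with the shackle still shut (value of joint dial between -0.1 and 0.1 rad and value of joint shackle below 0.003 m), for 0.2 s.
2. the shackle is pulled out at least 18 mm while the lock lies in the holder (value of joint shackle above 0.018 m and distance between lock_center and holder_top below 0.025 m), for 0.2 s.
At the end, for the whole second after the job is handed in: The lock is held by the fingers with its centre 0.11 to 0.24 m above the bench, within 0.2 m of the holder (seen from above) and clear of it, dial up and level within 0.3 rad, still (under 0.03 m/s, 0.3 rad/s), the shackle out by more than 16 mm and the dial within 0.15 rad of the mark (height (world z) of lock_center between 0.11 and 0.24 m and value of joint shackle above 0.016 m and value of joint dial between -0.15 and 0.15 rad and angle between lock_center's own z axis and vertical below 0.3 rad and contact force between lock and the fingers above 1 N and contact force between lock and holder below 0.1 N and linear speed of lock below 0.03 m/s and angular speed of lock below 0.3 rad/s and horizontal distance between lock_center and holder_top below 0.2 m); the arm keeps its last pose, push and grip.
It fails at once if the wipes small is moved more than 3 cm (distance of wipes_small from where it was at the start of the episode above 0.03 m).
It fails at once if the tally counter is moved more than 3 cm (distance of tally_counter from where it was at the start of the episode above 0.03 m).
It fails at once if the forceps is moved more than 3 cm (distance of forceps from where it was at the start of the episode above 0.03 m).
It fails at once if the marker black is moved more than 3 cm (distance of marker_black from where it was at the start of the episode above 0.03 m).
It fails at once if the bottle dark is moved more than 3 cm (distance of bottle_dark from where it was at the start of the episode above 0.03 m).
It also fails if it takes over 61 s, if anything falls off the work surface, if the arm or the gripper's body presses on something with over 40 N, if the wrist force passes 120 N, or if a joint passes its speed limit or range.

## Working session

There is one attempt and no reset: what is moved stays moved. The work goes in short steps, Python scripts to look and compute and a tool call to move; the robot and the scene stay as the last step left them, time stands still between calls to the robot, and variables do not carry over. Pictures are saved under pics/ and viewed, at most 10 in all, crops included, and the job is handed in when it is done.

Besides the shell and the picture viewer there is one more tool, called after "Call:" as name(argument=value, ...) on one line, values as JSON. send_rows: Moves the arm, as the interface text tells. Shifts and turns lie within -1 to 1; 1 stands for 0.2 m of shift or pi rad of turn. Its arguments: {"type":"object","properties":{"rows":{"type":"array"},"hand":{"type":"number"},"squeeze":{"type":"number"}},"required":["rows"]}

```bash
mkdir -p pics; ls; python3 - <<'E'
from plant import *
import cv2,numpy as np
s=get_state();print(s,grasp_offset)
a=camera("top");b=camera("scene")
for n,c in(("top",a),("scene",b)):
    cv2.imwrite(f"pics/{n}0.png",c["img"]);print(n,c["fx"],c["fy"],c["cx"],c["cy"],c["extrinsics"])
E
```

```text
pics
{'t': 0.0, 'joint_pos': array([ 1.20172042e+00,  3.78060473e-01,  7.96255343e-02,  1.27437712e+00,
       -5.21574369e-06,  1.46051271e+00]), 'joint_vel': array([ 1.75761440e-04,  1.53042827e-03, -4.89313824e-04, -1.03977939e-03,
        1.83983228e-05, -6.91921874e-04]), 'joint_torque': array([ 6.43954554e-04, -4.63601160e+01,  2.69875824e+01,  2.06889940e-02,
        5.39813630e-05, -5.23197187e-06]), 'eef_pos': array([146.90200038, 555.24905654, 230.3621949 ]), 'orientation': array([-4.05315248e-01, -3.11485793e+00,  3.07727514e-03]), 'ft_force': array([-0.76722809, -0.00984011, -0.14698584]), 'wrist_torque': array([ 0.00484624, -0.00375135,  0.05827801]), 'finger_force': 0.0, 'finger_gap': 85.44370660444989} 18.700000000000003
top 417.9240043905707 417.9240043905707 316.5633961978823 201.7420381196337 [[-1.97717589e-02 -9.93446347e-01  1.12576346e-01  4.10990872e+02]
 [-9.99647337e-01  1.76464115e-02 -1.98445160e-02 -2.96863626e+01]
 [ 1.77278934e-02 -1.12929005e-01 -9.93444896e-01  1.31950119e+03]
 [ 0.00000000e+00  0.00000000e+00  0.00000000e+00  1.00000000e+00]]
scene 424.8992785253685 424.8992785253685 321.3572856598307 198.600569880395 [[ 8.93004412e-01 -1.94492060e-01  4.05852140e-01  9.49670802e+00]
 [-4.49259829e-01 -4.38588239e-01  7.78335379e-01 -1.04702998e+03]
 [ 2.66219238e-02 -8.77389990e-01 -4.79038702e-01  7.03532950e+02]
 [ 0.00000000e+00  0.00000000e+00  0.00000000e+00  1.00000000e+00]]
```

View pics/top0.png

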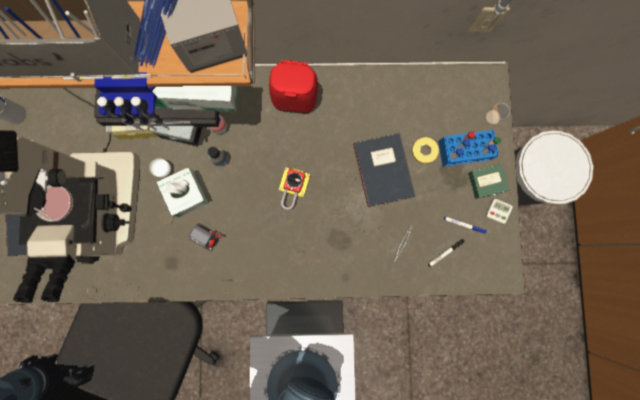

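View pics/scene0.png

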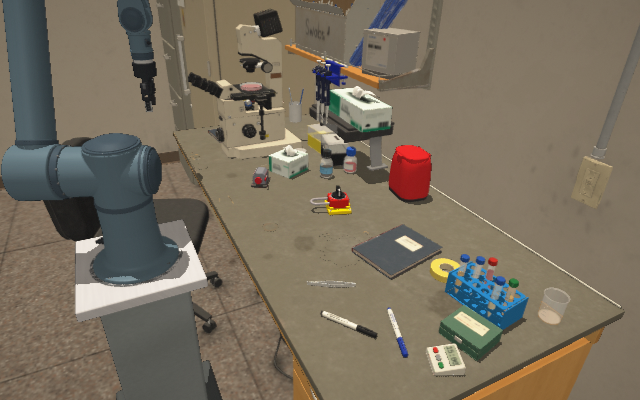

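The top view shows the lock at about (294,182), with the shackle pointing down toward the robot at about (288,205). I'll enlarge that area.

```bash
cat > h.py <<'E'
import cv2,numpy as np
from plant import *
from scipy.spatial.transform import Rotation as R
np.set_printoptions(precision=4,suppress=True)
def px2w(c,uv,z,E=None):
    E=c["extrinsics"] if E is None else E
    d=E[:3,:3]@np.array([(uv[0]-c["cx"])/c["fx"],(uv[1]-c["cy"])/c["fy"],1]);o=E[:3,3]
    return o+d*(z-o[2])/d[2]
def w2px(c,p,E=None):
    E=c["extrinsics"] if E is None else E
    q=E[:3,:3].T@(np.array(p)-E[:3,3]);return np.array([c["fx"]*q[0]/q[2]+c["cx"],c["fy"]*q[1]/q[2]+c["cy"]])
def wristE(c,s):
    T=np.eye(4);T[:3,:3]=R.from_rotvec(s["orientation"]).as_matrix();T[:3,3]=s["eef_pos"];return T@c["tool_from_camera"]
def goto(p,ang=None,tilt=None):
    """shift and turn (scaled, tool axes) to TCP p, tool down with tool y-axis at world angle ang (mod pi)"""
    s=get_state();M=R.from_rotvec(s["orientation"]);sh=M.inv().apply(np.array(p)-s["eef_pos"])
    print("shift mm",sh,"scaled",sh/200)
    if ang is not None:
        best=None
        for k in(0,np.pi):
            a=ang+k;y=np.array([np.cos(a),np.sin(a),0]);z=np.array([0,0,-1.]);x=np.cross(y,z)
            r=(M.inv()*R.from_matrix(np.c_[x,y,z])).as_rotvec()
            print("turn",r,"scaled",r/np.pi)
    print("joints",s["joint_pos"])
E
python3 - <<'E'
from h import *
a=camera("top");i=a["img"][160:220,260:330];cv2.imwrite("pics/c0.png",cv2.resize(i,None,fx=10,fy=10,interpolation=cv2.INTER_CUBIC)[:600])
E
```

```text
(no output)
```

View pics/c0.png

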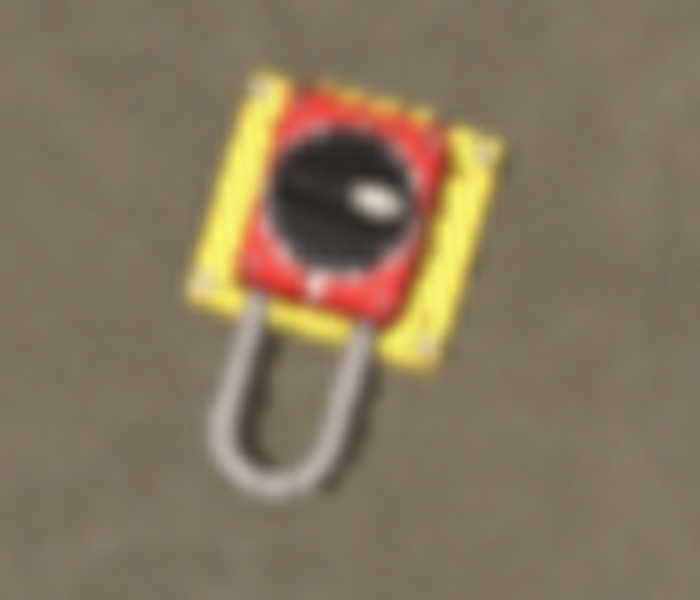

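```bash
python3 - <<'E'
from h import *
a=camera("top")
f=lambda u,v:(260+(u+.5)/10-.5,160+(v+.5)/10-.5)
co=[px2w(a,f(*p),19)for p in[(262,82),(492,147),(428,355),(202,285)]]
# lips corners
for p in co:print(p)
print("holder c",np.mean(co,0))
x=(co[0]+co[1]-co[2]-co[3]);y=(co[0]+co[3]-co[1]-co[2])
print("yaw",np.arctan2(x[1],x[0]),np.arctan2(y[1],y[0])-np.pi/2)
l1=px2w(a,f(257,300),31);l2=px2w(a,f(220,420),31);d=l1-l2;print("yaw leg",np.arctan2(d[1],d[0]))
print("flange",px2w(a,f(343,198),54));print("mark",px2w(a,f(316,287),48));print("bow",px2w(a,f(275,495),31))
b=px2w(a,f(290,186),76)-px2w(a,f(402,206),76);print("bar yaw",np.arctan2(b[1],b[0]))
E
```

```text
[668.0867  39.4894  19.    ]
[646.0762 -32.7403  19.    ]
[580.2726 -11.5067  19.    ]
[603.6643  59.0413  19.    ]
holder c [624.525   13.5709  19.    ]
yaw -0.3035133646474205 -0.30788086882441057
yaw leg -0.3078417529384676
flange [624.6641  13.2572  54.    ]
mark [598.1474  22.1206  48.    ]
bow [535.8769  36.3219  31.    ]
bar yaw 1.3750702334810803
```

```bash
python3 - <<'E'
from h import *
goto([624.5,13.4,180],2.946)
E
```

```text
shift mm [-600.3178 -401.7736   51.1372] scaled [-3.0016 -2.0089  0.2557]
turn [-0.0009 -0.0011 -1.634 ] scaled [-0.0003 -0.0004 -0.5201]
turn [-0.0011  0.0008  1.5076] scaled [-0.0004  0.0003  0.4799]
joints [ 1.2017  0.3778  0.0802  1.2744 -0.      1.4605]
```

Call:
send_rows(rows=[[[-0.2, -0.134, 0], [0, 0, 0]], [[-0.2, -0.134, 0], [0, 0, 0]], [[-0.2, -0.134, 0], [0, 0, 0]], [[-0.2, -0.134, 0], [0, 0, 0]], [[-0.2, -0.134, 0], [0, 0, 0]]], hand=1)

```text
t: 0.7
eef_pos: [307.0, 373.6, 231.2]
orientation: [0.405, 3.115, 0.0]
ft_force: [-0.0, -0.4, -0.8]
finger_gap: 85.3
finger_force: 0.0
```

Call:
send_rows(rows=[[[-0.2, -0.134, 0], [0, 0, 0]], [[-0.2, -0.134, 0], [0, 0, 0]], [[-0.2, -0.134, 0], [0, 0, 0]], [[-0.2, -0.134, 0], [0, 0, 0]], [[-0.2, -0.134, 0], [0, 0, 0]]])

```text
t: 1.2
eef_pos: [466.2, 192.7, 231.3]
orientation: [0.406, 3.115, 0.001]
ft_force: [0.3, 0.8, -0.4]
finger_gap: 85.3
finger_force: 0.0
```

Call:
send_rows(rows=[[[-0.2, -0.134, 0], [0, 0, 0]], [[-0.2, -0.134, 0], [0, 0, 0]], [[-0.2, -0.134, 0], [0, 0, 0]], [[-0.2, -0.134, 0], [0, 0, 0]], [[-0.2, -0.134, 0], [0, 0, 0]]])

```text
t: 1.7
eef_pos: [625.2, 12.0, 231.1]
orientation: [-0.406, -3.115, -0.0]
ft_force: [1.7, 1.6, 0.2]
finger_gap: 85.3
finger_force: 0.0
```

Call:
send_rows(rows=[[[0, 0, 0], [0, 0, -0.047]], [[0, 0, 0], [0, 0, -0.047]], [[0, 0, 0], [0, 0, -0.047]], [[0, 0, 0], [0, 0, -0.047]], [[0, 0, 0], [0, 0, -0.047]]])

```text
t: 2.2
eef_pos: [624.2, 13.6, 230.9]
orientation: [0.755, -3.049, -0.0]
ft_force: [1.0, 0.1, -0.3]
finger_gap: 85.5
finger_force: 0.0
```

Call:
send_rows(rows=[[[0, 0, 0], [0, 0, -0.047]], [[0, 0, 0], [0, 0, -0.047]], [[0, 0, 0], [0, 0, -0.047]], [[0, 0, 0], [0, 0, -0.047]], [[0, 0, 0], [0, 0, -0.047]]])

```text
t: 2.7
eef_pos: [624.1, 13.8, 231.0]
orientation: [1.804, -2.571, -0.001]
ft_force: [0.3, -0.5, 0.3]
finger_gap: 85.4
finger_force: 0.0
```

```bash
python3 - <<'E'
from h import *
goto([624.5,13.4,180],2.946)
s=get_state();c=camera("wrist");E=wristE(c,s);print(E)
cv2.imwrite("pics/w1.png",c["img"])
yaw=-.307
L=lambda x,y,z:np.array([624.5+x*np.cos(yaw)-y*np.sin(yaw),13.4+x*np.sin(yaw)+y*np.cos(yaw),z])
for p in [L(0,0,54),L(-26,0,48),L(-93,0,31)]:print(w2px(c,p,E))
E
```

```text
shift mm [ 0.1833 -0.5447 50.9569] scaled [ 0.0009 -0.0027  0.2548]
turn [ 0.0007 -0.0001 -0.1514] scaled [ 0.0002 -0.     -0.0482]
turn [-0.0001 -0.0011  2.9902] scaled [-0.     -0.0003  0.9518]
joints [-0.0796  0.4836  0.2431  1.331   0.0001 -1.3034]
[[ -0.9402   0.3266   0.097  599.5589]
 [  0.3407   0.9002   0.2711 -55.7743]
 [  0.0012   0.2879  -0.9576 373.1661]
 [  0.       0.       0.       1.    ]]
[320.7736 174.2168]
[343.7342 172.1048]
[399.2251 166.7083]
```

View pics/w1.png

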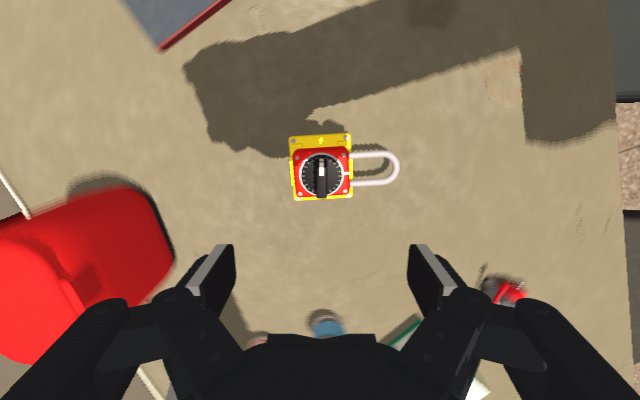

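The wrist view shows the flange at (321,175), within a pixel of the prediction. The dial mark points up, near (321,168), and the shackle goes right to (399,167). I'll enlarge it to get the bar angle.

```bash
python3 - <<'E'
from h import *
i=cv2.imread("pics/w1.png")[130:205,280:405]
cv2.imwrite("pics/c1.png",cv2.resize(i,None,fx=6.4,fy=6.4,interpolation=cv2.INTER_CUBIC))
E
```

```text
(no output)
```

View pics/c1.png

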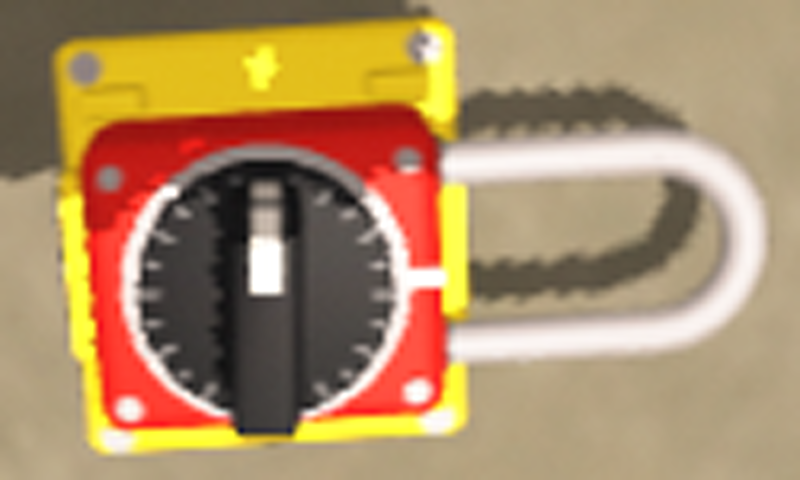

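```bash
python3 - <<'E'
from h import *
s=get_state();c=camera("wrist");E=wristE(c,s)
f=lambda u,v:(280+(u+.5)/6.4-.5,130+(v+.5)/6.4-.5)
P=lambda u,v,z:px2w(c,f(u,v),z,E)
print("ring",P(264,290,49));m=P(428,277,48);print("mark",m)
b=P(267,432,76)-P(267,238,76);print("bar yaw",np.arctan2(b[1],b[0]),b,(P(267,432,76)+P(267,238,76))/2)
d=P(445,163,31)-P(650,148,31);print("leg yaw",np.arctan2(d[1],d[0]));d=P(455,344,31)-P(650,333,31);print("leg yaw",np.arctan2(d[1],d[0]))
print("bow",P(765,240,31)) 
goto([624.5,13.4,180],2.946)
E
```

```text
ring [625.0839  15.244   49.    ]
mark [597.0582  23.0365  48.    ]
bar yaw 1.2270956210178072 [11.0076 30.7557  0.    ] [625.1406  16.8028  76.    ]
leg yaw -0.27066235807746053
leg yaw -0.2859804264464979
bow [535.9877  41.5655  31.    ]
shift mm [ 0.1825 -0.4973 50.9748] scaled [ 0.0009 -0.0025  0.2549]
turn [ 0.0006 -0.     -0.1578] scaled [ 0.0002 -0.     -0.0502]
turn [-0.     -0.0009  2.9838] scaled [-0.     -0.0003  0.9498]
joints [-0.0796  0.4837  0.2432  1.331   0.0001 -1.297 ]
```

Call:
send_rows(rows=[[[-0.004, -0.002, 0.216], [0, 0, 0]], [[0, 0, 0.216], [0, 0, 0]], [[0, 0, 0.216], [0, 0, 0]], [[0, 0, 0.216], [0, 0, 0]], [[0, 0, 0], [0, 0, 0]]])

```text
t: 3.3
eef_pos: [618.8, 14.8, 51.8]
orientation: [1.787, -2.571, -0.013]
ft_force: [-1.6, -0.3, -1.1]
finger_gap: 85.3
finger_force: 0.0
```

Call:
send_rows(rows=[[[0, 0, 0], [0, 0, 0]], [[0, 0, 0], [0, 0, 0]], [[0, 0, 0], [0, 0, 0]], [[0, 0, 0], [0, 0, 0]], [[0, 0, 0], [0, 0, 0]]], hand=-1, squeeze=30)

```text
t: 3.8
eef_pos: [625.4, 14.5, 59.9]
orientation: [-1.796, 2.576, -0.001]
ft_force: [-7.9, 2.9, 7.9]
finger_gap: 12.6
finger_force: 3.9
```

Call:
send_rows(rows=[[[0, 0, 0], [0, 0, 0]], [[0, 0, 0], [0, 0, 0]], [[0, 0, 0], [0, 0, 0]]])

```text
t: 4.1
eef_pos: [624.9, 14.6, 59.6]
orientation: [-1.797, 2.576, 0.0]
ft_force: [-3.1, 1.9, 6.3]
finger_gap: 11.3
finger_force: 33.9
```

```bash
python3 - <<'E'
from h import *
s=get_state();print(s["joint_pos"],s["wrist_torque"],s["ft_force"]);goto([624.8,14.5,59],2.788)
E
```

```text
[-0.0783  0.5731 -0.0639  0.9334  0.0005 -1.2962] [0.1303 0.4826 0.0456] [-3.0902  1.8699  6.3376]
shift mm [0.1555 0.0443 0.5731] scaled [0.0008 0.0002 0.0029]
turn [-0.0003  0.0007  0.0006] scaled [-0.0001  0.0002  0.0002]
turn [-0.001  -0.0005 -3.1409] scaled [-0.0003 -0.0001 -0.9998]
joints [-0.0783  0.5731 -0.0639  0.9334  0.0005 -1.2962]
```

Call:
send_rows(rows=[[[0, 0, -0.005], [0, 0, 0.03]], [[0, 0, 0], [0, 0, 0.045]], [[0, 0, 0], [0, 0, 0.045]], [[0, 0, 0], [0, 0, 0.045]], [[0, 0, 0], [0, 0, 0.045]]])

```text
t: 4.6
eef_pos: [624.6, 14.8, 59.7]
orientation: [0.857, -3.022, -0.001]
ft_force: [-1.7, 2.4, 2.1]
finger_gap: 11.2
finger_force: 33.3
```

Call:
send_rows(rows=[[[0, 0, 0], [0, 0, 0.045]], [[0, 0, 0], [0, 0, 0.045]], [[0, 0, 0], [0, 0, 0.045]], [[0, 0, 0], [0, 0, 0.045]], [[0, 0, 0], [0, 0, 0]]])

```text
t: 5.1
eef_pos: [624.4, 15.0, 59.7]
orientation: [-0.011, -3.141, -0.002]
ft_force: [-2.1, 1.9, 2.8]
finger_gap: 11.0
finger_force: 33.5
```

```bash
python3 - <<'E'
from h import *
s=get_state();print(s["joint_pos"],s["wrist_torque"],s["ft_force"]);goto([624.8,14.5,59],1.286)
E
```

```text
[-0.078   0.5731 -0.0635  0.9351  0.0011 -0.0712] [ 0.3988  0.5205 -0.0569] [-2.1053  1.9365  2.8182]
shift mm [-0.444  -0.5102  0.6715] scaled [-0.0022 -0.0026  0.0034]
turn [ 0.001  -0.001   0.2779] scaled [ 0.0003 -0.0003  0.0885]
turn [ 0.0015  0.0015 -2.8637] scaled [ 0.0005  0.0005 -0.9115]
joints [-0.078   0.5731 -0.0635  0.9351  0.0011 -0.0712]
```

Call:
send_rows(rows=[[[0, 0, 0], [0, 0, 0.03]], [[0, 0, 0], [0, 0, 0.03]], [[0, 0, 0], [0, 0, 0]]])

```text
t: 5.4
eef_pos: [624.3, 15.0, 59.7]
orientation: [-0.302, -3.126, -0.002]
ft_force: [-3.2, 3.0, 3.8]
finger_gap: 11.1
finger_force: 33.6
```

```bash
python3 - <<'E'
from h import *
s=get_state();print(s["wrist_torque"],s["ft_force"]);goto([624.8,14.5,59],1.286)
E
```

```text
[ 0.5273  0.6329 -0.0308] [-3.2179  3.0205  3.7899]
shift mm [-0.5783 -0.4236  0.687 ] scaled [-0.0029 -0.0021  0.0034]
turn [ 0.001  -0.0012  0.0919] scaled [ 0.0003 -0.0004  0.0293]
turn [ 0.0019  0.0015 -3.0496] scaled [ 0.0006  0.0005 -0.9707]
joints [-0.0781  0.5731 -0.0635  0.9352  0.0012  0.1148]
```

Call:
send_rows(rows=[[[0, 0, 0], [0, 0, 0.015]], [[0, 0, 0], [0, 0, 0.014]], [[0, 0, 0], [0, 0, 0]], [[0, 0, 0], [0, 0, 0]]])

```text
t: 5.8
eef_pos: [624.4, 15.1, 59.7]
orientation: [-0.442, -3.109, -0.002]
ft_force: [-4.1, 4.0, 4.2]
finger_gap: 11.3
finger_force: 33.7
```

```bash
python3 - <<'E'
from h import *
s=get_state();print(s["wrist_torque"],s["ft_force"]);goto([624.8,14.5,59],1.286)
c=camera("wrist");E=wristE(c,s);cv2.imwrite("pics/w2.png",c["img"])
print(w2px(c,[597,22.7,48],E),w2px(c,[624.8,14.5,76],E))
E
```

```text
[ 0.63    0.7801 -0.0996] [-4.0856  3.9882  4.1774]
shift mm [-0.5594 -0.4424  0.6833] scaled [-0.0028 -0.0022  0.0034]
turn [ 0.0012 -0.0012  0.0024] scaled [ 0.0004 -0.0004  0.0008]
turn [ 0.0019  0.0018 -3.1392] scaled [ 0.0006  0.0006 -0.9992]
joints [-0.0781  0.5731 -0.0634  0.9352  0.0014  0.2043]
[321.0282 190.6476] [320.8249 264.4488]
```

View pics/w2.png

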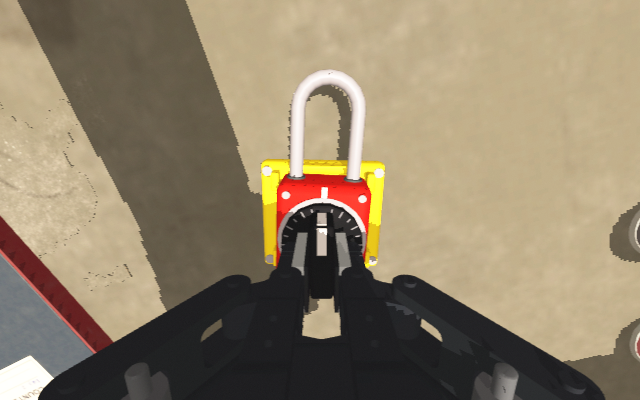

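The dial mark end is near (321,220) and the body mark at (324,193). The shackle's midline leans slightly right, up to (329,72), so I'll measure the remaining angle.

```bash
python3 - <<'E'
from h import *
s=get_state();c=camera("wrist");E=wristE(c,s)
P=lambda u,v,z:px2w(c,(u,v),z,E)
i=c["img"][60:260,255:395]
cv2.imwrite("pics/c2.png",cv2.resize(i,None,fx=3,fy=3,interpolation=cv2.INTER_CUBIC))
for p in [(324,193,48),(329,72,31),(268,172,24),(379,173,24)]:print(P(*p))
E
```

```text
[598.7289  23.9041  48.    ]
[538.8047  44.1396  31.    ]
[582.9484  -7.3678  24.    ]
[602.7639  58.4576  24.    ]
```

View pics/c2.png

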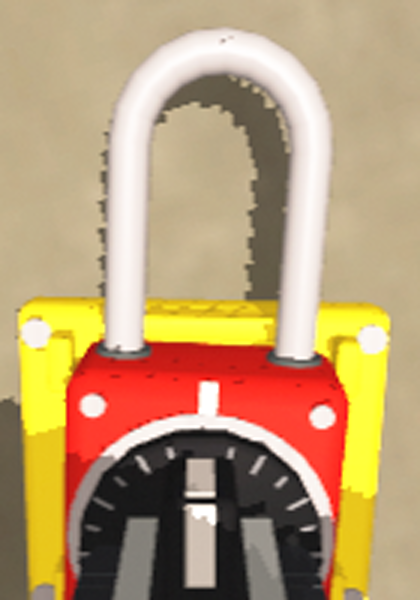

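Call:
send_rows(rows=[[[0, 0, 0], [0, 0, 0.012]], [[0, 0, 0], [0, 0, 0]], [[0, 0, 0], [0, 0, 0]]])

```text
t: 6.2
eef_pos: [624.4, 15.1, 59.7]
orientation: [-0.5, -3.1, -0.002]
ft_force: [-4.2, 4.4, 4.4]
finger_gap: 11.4
finger_force: 33.7
```

```bash
python3 - <<'E'
from h import *
s=get_state();print(s["wrist_torque"],s["ft_force"])
E
```

```text
[ 0.709   0.7515 -0.0804] [-4.1661  4.3931  4.3984]
```

Call:
send_rows(rows=[[[0, 0, 0], [0, 0, 0]], [[0, 0, 0], [0, 0, 0]], [[0, 0, -0.2], [0, 0, 0]], [[0, 0, -0.2], [0, 0, 0]], [[0, 0, 0], [0, 0, 0]]], hand=0.2)

```text
t: 6.7
eef_pos: [629.7, 13.5, 145.9]
orientation: [0.504, 3.089, 0.001]
ft_force: [1.4, -0.5, 1.4]
finger_gap: 51.4
finger_force: 0.0
```

```bash
python3 - <<'E'
from h import *
s=get_state();print(s["wrist_torque"],s["ft_force"],s["finger_gap"])
c=camera("wrist");E=wristE(c,s);u,v=map(int,w2px(c,[605,20,50],E));print(u,v)
v0,u0=max(v-75,0),u-70
print(u0,v0)
i=c["img"][v0:v0+150,u0:u0+140]
cv2.imwrite("pics/c3.png",cv2.resize(i,None,fx=4,fy=4,interpolation=cv2.INTER_CUBIC))
E
```

```text
[-0.0317 -0.0688  0.0155] [ 1.3626 -0.5089  1.4318] 51.35852941282701
319 164
249 89
```

View pics/c3.png

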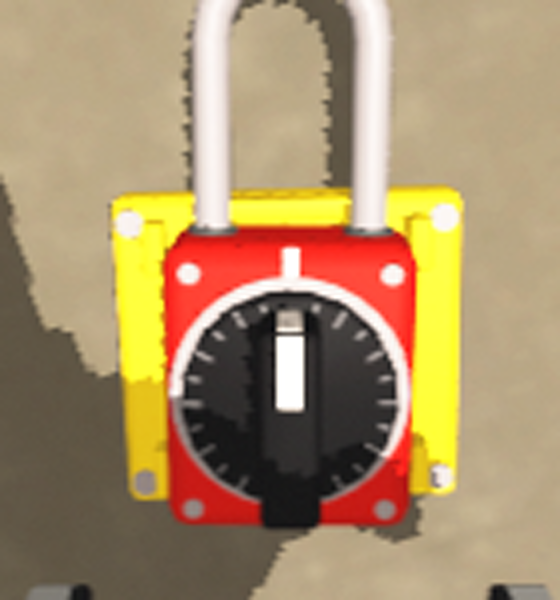

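```bash
python3 - <<'E'
from h import *
goto([565.7,34.3,142],1.251)
E
```

```text
shift mm [65.9704 -0.2863  0.6153] scaled [ 0.3299 -0.0014  0.0031]
turn [ 0.0014  0.0083 -0.0039] scaled [ 0.0005  0.0026 -0.0012]
turn [ 0.013  -0.0023  3.1376] scaled [ 0.0041 -0.0007  0.9987]
joints [-0.079   0.5134  0.0631  1.1121 -0.0006  0.2447]
```

Call:
send_rows(rows=[[[0.155, 0, 0], [0, 0, 0]], [[0.155, 0, 0], [0, 0, 0]], [[0, 0, 0.15], [0, 0, 0]], [[0, 0, 0.15], [0, 0, 0]], [[0, 0, 0], [0, 0, 0]]], hand=1)

```text
t: 7.25
eef_pos: [561.7, 34.1, 74.6]
orientation: [-0.505, -3.091, 0.002]
ft_force: [-0.2, 0.3, -0.4]
finger_gap: 85.6
finger_force: 0.0
```

Call:
send_rows(rows=[[[0, 0, 0], [0, 0, 0]], [[0, 0, 0], [0, 0, 0]]])

```text
t: 7.45
eef_pos: [567.3, 33.9, 80.5]
orientation: [0.507, 3.099, 0.0]
ft_force: [0.3, -0.1, -1.3]
finger_gap: 85.5
finger_force: 0.0
```

```bash
python3 - <<'E'
from h import *
goto([565.7,34.3,12],1.251)
E
```

```text
shift mm [ 1.7472 -0.1376 68.5397] scaled [ 0.0087 -0.0007  0.3427]
turn [ 0.0004  0.0017 -0.0049] scaled [ 0.0001  0.0005 -0.0016]
turn [ 0.0027 -0.0006  3.1367] scaled [ 0.0009 -0.0002  0.9984]
joints [-0.0519  0.4504 -0.2121  0.9066 -0.0001  0.2728]
```

Call:
send_rows(rows=[[[0.008, 0, 0.12], [0, 0, 0]], [[0, 0, 0.11], [0, 0, 0]], [[0, 0, 0.07], [0, 0, 0]], [[0, 0, 0.04], [0, 0, 0]], [[0, 0, 0], [0, 0, 0]]])

```text
t: 7.95
eef_pos: [564.9, 34.5, 11.5]
orientation: [-0.508, -3.1, -0.0]
ft_force: [0.6, -0.1, 0.1]
finger_gap: 85.2
finger_force: 0.0
```

Call:
send_rows(rows=[[[0, 0, 0], [0, 0, 0]], [[0, 0, 0], [0, 0, 0]], [[0, 0, 0], [0, 0, 0]], [[0, 0, 0], [0, 0, 0]], [[0, 0, 0], [0, 0, 0]]], hand=-1, squeeze=30)

```text
t: 8.45
eef_pos: [565.5, 34.8, 12.4]
orientation: [0.507, 3.099, 0.001]
ft_force: [0.4, 0.2, 4.0]
finger_gap: 40.6
finger_force: 29.8
```

Call:
send_rows(rows=[[[0, 0, 0], [0, 0, 0]], [[0, 0, 0], [0, 0, 0]]])

```text
t: 8.65
eef_pos: [565.4, 34.8, 12.2]
orientation: [0.507, 3.099, 0.001]
ft_force: [-0.2, 0.9, 5.7]
finger_gap: 40.9
finger_force: 29.9
```

Call:
send_rows(rows=[[[0.02, 0, 0], [0, 0, 0]], [[0.025, 0, 0], [0, 0, 0]], [[0.025, 0, 0], [0, 0, 0]], [[0.025, 0, 0], [0, 0, 0]], [[0.015, 0, 0], [0, 0, 0]]])

```text
t: 9.15
eef_pos: [543.7, 41.8, 11.7]
orientation: [0.508, 3.1, 0.0]
ft_force: [5.0, -0.8, 2.9]
finger_gap: 40.8
finger_force: 30.0
```

Call:
send_rows(rows=[[[0, 0, 0], [0, 0, 0]], [[0, 0, 0], [0, 0, 0]], [[0, 0, 0], [0, 0, 0]]])

```text
t: 9.45
eef_pos: [543.3, 41.9, 11.4]
orientation: [-0.508, -3.099, -0.001]
ft_force: [1.3, 0.6, 4.6]
finger_gap: 40.7
finger_force: 30.1
```

Call:
send_rows(rows=[[[0.01, 0, 0], [0, 0, 0]], [[0.005, 0, 0], [0, 0, 0]], [[0, 0, 0], [0, 0, 0]]])

```text
t: 9.75
eef_pos: [543.3, 41.9, 12.0]
orientation: [0.508, 3.096, -0.001]
ft_force: [6.1, -0.4, 2.0]
finger_gap: 40.9
finger_force: 30.2
```

```bash
python3 - <<'E'
from h import *
s=get_state();print(s["wrist_torque"],s["ft_force"],s["eef_pos"])
E
```

```text
[-0.3215 -1.288   0.0891] [ 6.0763 -0.4243  1.995 ] [543.2955  41.8913  12.0082]
```

Call:
send_rows(rows=[[[-0.005, 0, 0], [0, 0, 0]], [[0, 0, 0], [0, 0, 0]], [[0, 0, 0], [0, 0, 0]], [[0, 0, 0], [0, 0, 0]], [[0, 0, 0], [0, 0, 0]]], hand=1)

```text
t: 10.25
eef_pos: [541.2, 42.4, 11.1]
orientation: [-0.508, -3.099, 0.0]
ft_force: [0.7, 0.5, -0.2]
finger_gap: 85.4
finger_force: 0.0
```

Call:
send_rows(rows=[[[0, 0, -0.1], [0, 0, 0]], [[0, 0, -0.2], [0, 0, 0]], [[0, 0, -0.2], [0, 0, 0]], [[-0.05, 0, -0.1], [0, 0, 0]], [[0, 0, 0], [0, 0, 0]]])

```text
t: 10.75
eef_pos: [555.0, 38.8, 135.2]
orientation: [0.507, 3.092, 0.001]
ft_force: [1.0, -0.3, -0.1]
finger_gap: 85.2
finger_force: 0.0
```

Call:
send_rows(rows=[[[0, 0, 0], [0, 0, 0]], [[0, 0, 0], [0, 0, 0]]])

```text
t: 10.95
eef_pos: [549.7, 39.3, 129.7]
orientation: [-0.507, -3.097, 0.0]
ft_force: [-0.5, 0.2, -0.3]
finger_gap: 85.5
finger_force: 0.0
```

```bash
python3 - <<'E'
from h import *
goto([624.6,14.8,132],1.251)
s=get_state();c=camera("wrist");E=wristE(c,s);u,v=map(int,w2px(c,[590,25,40],E));print(u,v)
v0,u0=max(v-90,0),u-80;print(u0,v0)
i=c["img"][v0:v0+200,u0:u0+160]
cv2.imwrite("pics/c4.png",cv2.resize(i,None,fx=3,fy=3,interpolation=cv2.INTER_CUBIC))
E
```

```text
shift mm [-78.7696   0.7073  -2.5719] scaled [-0.3938  0.0035 -0.0129]
turn [-0.0008 -0.0034 -0.0049] scaled [-0.0003 -0.0011 -0.0016]
turn [-0.0054  0.0013  3.1367] scaled [-0.0017  0.0004  0.9984]
joints [-0.0439  0.3824 -0.1804  1.0116  0.0002  0.2808]
320 244
240 154
```

View pics/c4.png

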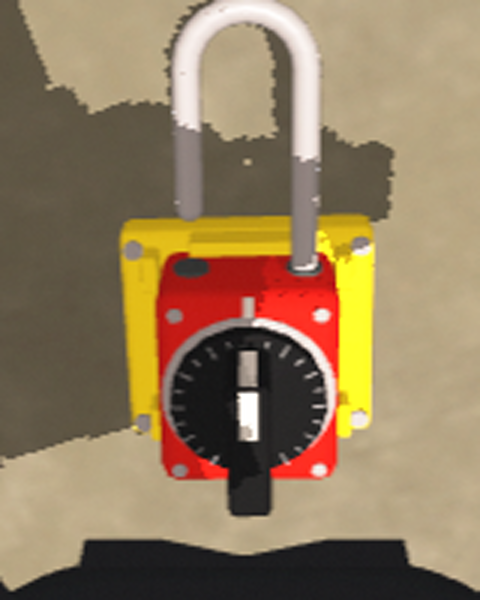

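The shackle is fully out, with its left leg free of its hole at (190,215), and the dial is still aligned. Next I'll grip the body.

Call:
send_rows(rows=[[[-0.2, 0.003, 0], [0, 0, 0]], [[-0.15, 0, 0], [0, 0, 0]], [[-0.042, 0, 0], [0, 0, 0]], [[0, 0, 0.1], [0, 0, 0]], [[0, 0, 0], [0, 0, 0]]])

```text
t: 11.5
eef_pos: [622.8, 15.0, 107.8]
orientation: [-0.507, -3.093, 0.001]
ft_force: [-1.1, 0.8, -0.2]
finger_gap: 85.2
finger_force: 0.0
```

Call:
send_rows(rows=[[[0, 0, 0], [0, 0, 0]], [[0, 0, 0], [0, 0, 0]]])

```text
t: 11.7
eef_pos: [625.3, 15.0, 111.8]
orientation: [-0.507, -3.1, -0.0]
ft_force: [0.0, 0.1, 0.9]
finger_gap: 85.4
finger_force: 0.0
```

```bash
python3 - <<'E'
from h import *
goto([624.3,14.9,15],1.251)
E
```

```text
shift mm [ 0.8954 -0.3942 96.8429] scaled [ 0.0045 -0.002   0.4842]
turn [ 0.     -0.0005 -0.0046] scaled [ 0.     -0.0002 -0.0015]
turn [-0.0008 -0.      3.137 ] scaled [-0.0002 -0.      0.9985]
joints [-0.0775  0.5342  0.0139  1.051   0.0001  0.2469]
```

Call:
send_rows(rows=[[[0.004, -0.002, 0.16], [0, 0, 0]], [[0, 0, 0.14], [0, 0, 0]], [[0, 0, 0.1], [0, 0, 0]], [[0, 0, 0.05], [0, 0, 0]], [[0, 0, 0.03], [0, 0, 0]]])

```text
t: 12.2
eef_pos: [624.8, 14.7, 15.3]
orientation: [-0.508, -3.1, -0.0]
ft_force: [-0.3, 0.4, -0.5]
finger_gap: 85.2
finger_force: 0.0
```

Call:
send_rows(rows=[[[0, 0, 0], [0, 0, 0]], [[0, 0, 0], [0, 0, 0]]])

```text
t: 12.4
eef_pos: [626.0, 14.5, 16.7]
orientation: [0.508, 3.098, 0.0]
ft_force: [0.1, -0.3, -0.0]
finger_gap: 85.6
finger_force: 0.0
```

Call:
send_rows(rows=[[[0, 0, 0], [0, 0, 0]], [[0, 0, 0], [0, 0, 0]], [[0, 0, 0], [0, 0, 0]], [[0, 0, 0], [0, 0, 0]], [[0, 0, 0], [0, 0, 0]]], hand=-1, squeeze=70)

```text
t: 12.9
eef_pos: [626.1, 14.7, 16.7]
orientation: [0.507, 3.098, 0.001]
ft_force: [0.6, 0.9, 6.0]
finger_gap: 52.6
finger_force: 75.8
```

Call:
send_rows(rows=[[[0, 0, -0.02], [0, 0, 0]], [[0, 0, -0.05], [0, 0, 0]], [[0, 0, -0.08], [0, 0, 0]], [[0, 0, -0.1], [0, 0, 0]], [[0, 0, -0.1], [0, 0, 0]]])

```text
t: 13.4
eef_pos: [623.1, 14.5, 84.7]
orientation: [-0.507, -3.096, 0.001]
ft_force: [0.2, 0.3, -4.7]
finger_gap: 52.8
finger_force: 76.5
```

Call:
send_rows(rows=[[[0, 0, -0.1], [0, 0, 0]], [[0, 0, -0.08], [0, 0, 0]], [[0, 0, -0.05], [0, 0, 0]], [[0, 0, -0.03], [0, 0, 0]], [[0, 0, -0.01], [0, 0, 0]]])

```text
t: 13.9
eef_pos: [624.7, 14.5, 139.3]
orientation: [-0.508, -3.099, 0.0]
ft_force: [0.1, -0.1, -5.1]
finger_gap: 53.0
finger_force: 76.5
```

Call:
send_rows(rows=[[[0, 0, 0], [0, 0, 0]], [[0, 0, 0], [0, 0, 0]], [[0, 0, 0], [0, 0, 0]], [[0, 0, 0], [0, 0, 0]], [[0, 0, 0], [0, 0, 0]]])

```text
t: 14.4
eef_pos: [624.8, 14.6, 139.2]
orientation: [-0.508, -3.1, -0.0]
ft_force: [-0.3, 0.3, -4.7]
finger_gap: 53.1
finger_force: 76.5
```

```bash
python3 - <<'E'
from h import *
s=get_state();print(s["joint_vel"],s["ft_force"],s["eef_pos"],s["finger_gap"])
a=camera("scene")["img"][110:270,240:440];b=camera("wrist")["img"][40:360,140:500]
a=cv2.resize(a,(400,320));cv2.imwrite("pics/f.png",np.hstack([a,b]))
E
```

```text
[-0.0014  0.0004  0.002   0.0002  0.0002 -0.001 ] [-0.2917  0.3055 -4.7076] [624.8211  14.5641 139.161 ] 53.09347609564427
```

View pics/f.png

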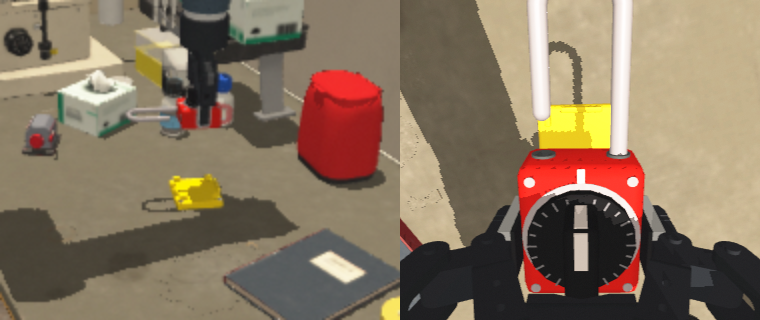

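The picture shows the lock lifted level and clear of the holder, with the shackle out and the dial aligned.

```bash
python3 -c "
from plant import *
print(job_done())"
```

```text
the job is handed in; nothing more can be done
None
```

I handed the job in with the lock open, dial in its notch and shackle fully out, held level and still over the holder with its centre about 15 cm above the bench; the hand-in returned no verdict.

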